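# Refit the feed lever of a bench drill on its splined shaft

## Task

Put the loose feed lever (the eight-sided hub with the brass arm and ball) back on the splined feed shaft that sticks up at a slant from the drill head: turn the hub until its inner teeth line up with the gaps between the shaft's keys, slide it on, the same way up as it stands now, until it sits fully home and flat on the shaft's collar, and let go. Leave the other parts on the bench where they are.

Things in the scene. Friction and masses are not known exactly. Their poses are not given: they have to be found in the camera images.
- feed_lever: Loose feed lever: eight-sided steel hub, 44 mm across flats, 34 mm high, standing on an end face; open bore right through. Origin: centre of lower face, which goes on first; z up the axis; x towards the brass arm (flats at +y, -y free to grip). Four teeth in the bore, 7 mm wide, full height, 9.5 to 16 mm from the axis, at 45, 135, 225, 315 deg from x, so the gaps lie along +-x, +-y. 0.31 kg.
- ball (a point): Centre of the 16 mm steel ball at the end of the feed lever's 7 mm brass arm, 78 mm from the hub's axis and 38 mm above its lower face; the arm leaves the hub 22 mm above that face. Axes as the feed lever's.
- seat (a point): Centre of the flat top of the 43 mm collar on the drill's feed shaft, where the hub's lower face comes to rest. z: along the shaft, outwards, leaning 33 deg from vertical, roughly towards the robot; x: along a key. Four keys along +-x, +-y, 6.4 mm wide, reach 14.5 mm from the axis and 18 mm above the collar. A hub turned wrongly stops there; 1 mm play each side allows some 5 deg.
- nose (a point): Tip of the feed shaft, on its axis, 36 mm above the collar top (2 mm proud of a hub that is home). The shaft's core is 16 mm in diameter up to 26 mm above the collar, then tapers to 8 mm at the tip; 1.5 mm radial play in the hub. Axes as point seat.
- feed_shaft (a joint): Angle of the feed shaft about its own axis, rad. It turns stiffly (about 0.25 N m) and stays where it is left; point seat turns with it. The hub fits in any of four positions 90 deg apart.
- drill: Drill head on a sloped cradle, fixed. Origin: on the bench under it; x level, opposite to the shaft's lean. Base plate x -75 to +95, y -65 to +65, 12 mm thick. Flat head top, 110 x 76 mm, square to the shaft and 22 mm below the collar top, nothing else above it (screw heads 3 mm). Collar centre at x -28, y 0, 142 mm high. Chuck juts from the low end to x -105 mm.
- pulley: Loose stepped aluminium pulley, 54 mm diameter, 28 mm high; leave alone. Origin: centre of underside.
- bearing: Loose steel ball bearing ring, 52 mm outer diameter, 15 mm high; leave alone. Origin: centre of underside.
- chuck: Spare drill chuck standing nose up, 35 mm diameter, 52 mm high; leave alone. Origin: centre of underside.
- wrench: Wrench lying flat, 160 mm long along its x; leave alone.
- screwdriver: Screwdriver lying flat, 180 mm long along its x; leave alone.
- oil: Oil bottle, 48 mm diameter, 110 mm high; leave alone. Origin: centre of underside.
- screw_jar: Jar of 60 mm diameter, 65 mm high; leave alone. Origin: centre of underside.
- gauge_block: Steel block 75 x 50 x 25 mm; leave alone. Origin: centre of underside.
There are look-alikes about, which are no part of the job. What is shaped like the feed_lever but brown or red is not meant. Leave any orange look-alike of the drill alone.

How it is judged:
By the outcome, as a careful person would: the job done as asked, in the order asked, and still so for the second after the job is handed in, with the robot touching nothing.
It also fails if it takes over 38 s, if anything falls off the work surface, if the arm or the gripper's body presses on something with over 40 N, if the wrist force passes 120 N, or if a joint passes its speed limit or range.

## Robot

A 7-joint arm with a two-finger parallel gripper is mounted at the origin on the work surface. World frame = base frame: x ahead of the robot, y to its left, z up, the work surface at z = 0. Lengths are in m, angles in rad, forces in N, time in s.
With the tool pointing down it reaches from about 0.4 to 0.85 m from the base axis. Payload 10.4 kg.
Tool frame: the origin (TCP) lies at the very end of the fingers, on their centre line; the grasp point (between the pads) lies 19 mm behind it; z points along the fingers, y is the direction in which the jaws open and shut (so a half turn about z gives the same grasp; the last joint's range is limited). The gripper opens to 87 mm and grips with 3 to 60 N. Pads are 19 mm wide; open, the fingers measure 117 mm over their backs; the gripper's body (75 mm by 190 mm) begins 51 mm behind the grasp point.
Start: joints at [-1.201, 0.332, -0.065, 1.46, 0.022, 1.35, -0.088], TCP at [0.239, 0.577, 0.223] pointing down, gripper open.
Joint ranges: [-2.6, 2.6], [-0.5, 2.12], [-1.47, 1.34], [0.16, 2.42], [-1.27, 4.41], [0.06, 2.06], [-2.6, 2.6]. Speed limits (rad/s): [2.22, 2.22, 2.79, 2.79, 3.14, 3.14, 3.14].

## Interface

Orientations are given as a unit quaternion [x, y, z, w].
In Python, from bench import r, eyes, job gives the robot as it stands. The module is installed in compiled form; this text tells all that it offers.
- The arm moves only by the tool play_rows, never from a script. Its argument "motion" is a list of rows, each a list of 7 numbers: the shift along the tool's x, y, z as a fraction of full scale, then the turn, a rotation vector about the tool's x, y, z as a fraction of full scale, then the opening in per cent of the stroke, from 0 (shut) to 100 (fully open). A call has 1 to 5 rows; each row is the pose to reach, as a shift and turn from the pose commanded when the call began, along the tool's axes at that moment; what a row does not reach only later rows make up. Full scale, the value 1, is 0.2 m for a shift and 90 degrees for a turn. A row lasts 1/8 s, in which the tool goes at most 62.5 mm and 10.7 degrees, less where a joint would pass 70% of its speed; a pose out of reach is approached as far as the arm can. A call with a number of a shift or a turn outside -1 to 1 is refused whole. A call with a gripper value outside its range is refused whole. The fingers move at their own pace and stop on an object; "squeeze" is the grip in N (left out, the last holds). Time passes only in rows, so rows that repeat a pose let the fingers close. It gives the time, the measured TCP pose, the force and the opening at its end, in the units of the state.
- r.read_state(): the state, without advancing time (a new reading comes with each control period).
- eyes.camera(name): name is "side" or "top"; returns a dict with "image" (480x640x3 uint8, red, green, blue), "mtx" (3x3 intrinsics, pixels), "R" (3x3) and "t" (3): a world point X has camera coordinates R X + t. Camera axes: x right, y down, z forward; pixel columns grow to the right and rows downward; lengths in m; the calibration is good to about 2 mm. A picture is of the moment at which its call begins. There is no depth.
- job.close_job(): hands the job in, once; it reports no verdict.
Trained networks look in a picture, given as the dict that the camera call returned (one of the last four; its "shot" number tells which), for a name from the list of things; names that differ only in an ending like _2 or _b are one class to them, and where a whole thing is asked for, a point or a joint stands for the part that bears it (a point fixed in the world has none). Each returns a list of dicts, best first, with "p" (0 to 1); they miss things now and then, are a little off and sometimes report something else, mostly with a low value. They report only what shows in the picture. A call takes as long as a camera call. They do not tell look-alikes from the thing itself.
- eyes.regions_of(picture, label): "region" (480x640 bool, what is visible of it) and "xy" ([column, row] in pixels, amid what is visible of it).
- eyes.landmark_of(picture, label): "xy" ([column, row] in pixels: a listed point, or the origin of a listed thing).
The state is a dict: "time": time; "joint_positions": joint angles; "joint_vel": joint speeds; "joint_torque": joint torques, N m; "ee_pos": TCP position; "eef_rot": TCP orientation; "ft_force": force on the tool from outside, world axes, zero at the start; "torque": the same for the moment, N m; "width": finger opening in m.
Only numpy, scipy, OpenCV 4.12 (cv2) and the standard library are available. Lean on these libraries where they do the work, as an engineer would, in place of code of your own. Each camera call takes 0.05 s, during which the arm holds its last target. There are 200 camera calls.

## Working session

There is one attempt and no reset: what is moved stays moved. The work goes in short steps, Python scripts to look and compute and a tool call to move; the robot and the scene stay as the last step left them, time stands still between calls to the robot, and variables do not carry over. Pictures are saved under pics/ and viewed, about 8 in all and at most 12, crops included, and the job is handed in when it is done.

Besides the shell and the picture viewer there is one more tool, called by a JSON object that holds its "fn" and its "kwargs", one argument or row to a line. play_rows: Moves the arm, as the interface text tells. Shift numbers are shares of 0.2 m and turn numbers shares of 90 degrees, none past 1 either way. Its arguments: {"type":"object","properties":{"motion":{"type":"array","items":{"type":"array","items":{"type":"number"}}},"squeeze":{"type":"number"}},"required":["motion"]}

```bash
mkdir -p pics; ls
cat > h.py <<'E'
import numpy as np,cv2
from scipy.spatial.transform import Rotation as Ro
from bench import r,eyes,job
def save(p,n): cv2.imwrite(f'pics/{n}.png',p['image'][:,:,::-1])
def proj(p,X):
    c=(p['R']@np.atleast_2d(X).T).T+p['t']; q=(p['mtx']@c.T).T; return q[:,:2]/q[:,2:]
def ray(p,xy):
    d=np.linalg.solve(p['mtx'],[xy[0],xy[1],1]); o=-p['R'].T@p['t']; d=p['R'].T@d; return o,d/np.linalg.norm(d)
def tri(*obs):
    A=np.zeros((3,3));b=np.zeros(3)
    for p,xy in obs:
        o,d=ray(p,xy);M=np.eye(3)-np.outer(d,d);A+=M;b+=M@o
    X=np.linalg.solve(A,b); return X,[np.linalg.norm(proj(p,X)[0]-xy) for p,xy in obs]
def atz(p,xy,z):
    o,d=ray(p,xy); return o+d*(z-o[2])/d[2]
E
python3 - <<'E'
from h import *
np.set_printoptions(precision=3,suppress=True)
s=r.read_state(); print(s['time'],s['ee_pos'],s['eef_rot'],s['width'])
for n in('top','side'):
    p=eyes.camera(n);save(p,n); print(n,-p['R'].T@p['t'],p['R'][2],p['mtx'][0,0])
    for l in('feed_lever','ball','seat','nose','drill'):
        print(l,[(np.round(d['xy'],1).tolist(),round(d['p'],2)) for d in eyes.landmark_of(p,l)])
    for l in('pulley','bearing','chuck','wrench','screwdriver','oil','screw_jar','gauge_block'):
        print(l,[(np.round(d['xy'],1).tolist(),round(d['p'],2)) for d in eyes.landmark_of(p,l)][:2])
E
```

```text
pics
0.0 [0.239 0.577 0.222] [ 0.195  0.981 -0.001 -0.   ] 0.08721500432359336
top [0.257 0.005 1.727] [ 0.167  0.011 -0.986] 563.3096932710612
feed_lever [([226.6, 275.9], 0.8), ([183.9, 288.7], 0.74), ([228.9, 306.2], 0.66)]
ball [([211.0, 252.5], 0.75), ([182.9, 314.9], 0.75), ([236.4, 332.1], 0.68)]
seat [([436.9, 349.3], 0.62), ([405.2, 248.7], 0.46)]
nose [([207.8, 255.8], 0.66), ([442.3, 357.7], 0.61), ([174.8, 235.2], 0.55)]
drill [([397.7, 244.7], 0.81), ([423.5, 340.8], 0.57)]
pulley [([296.6, 269.3], 0.48)]
bearing [([475.2, 302.4], 0.73), ([266.3, 225.1], 0.71)]
chuck [([207.9, 209.7], 0.67)]
wrench [([311.6, 176.4], 0.84)]
screwdriver [([173.4, 234.7], 0.57)]
oil [([251.9, 187.8], 0.76), ([397.6, 247.1], 0.31)]
screw_jar [([474.5, 213.5], 0.63), ([476.0, 300.7], 0.56)]
gauge_block [([477.8, 301.5], 0.72)]
side [0.2   1.067 0.859] [ 0.244 -0.792 -0.559] 516.5507017360833
feed_lever [([317.3, 412.4], 0.86), ([315.9, 358.6], 0.71), ([362.1, 365.2], 0.63)]
ball [([282.3, 355.5], 0.56)]
seat [([345.4, 185.6], 0.72)]
nose [([350.9, 177.7], 0.79)]
drill [([335.5, 229.1], 0.74)]
pulley [([333.3, 290.6], 0.75)]
bearing [([265.4, 310.7], 0.78), ([230.9, 409.5], 0.45)]
chuck [([221.5, 364.0], 0.9)]
wrench [([229.9, 265.3], 0.72)]
screwdriver [([229.9, 411.6], 0.9)]
oil [([212.1, 315.8], 0.66)]
screw_jar [([323.0, 188.1], 0.48)]
gauge_block []
```

View pics/top.png

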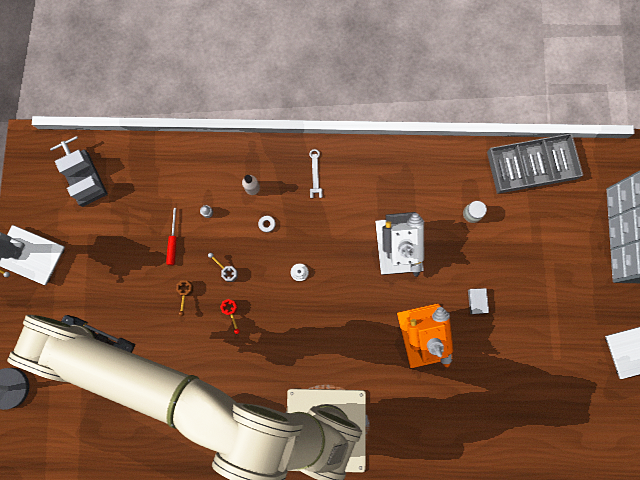

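View pics/side.png

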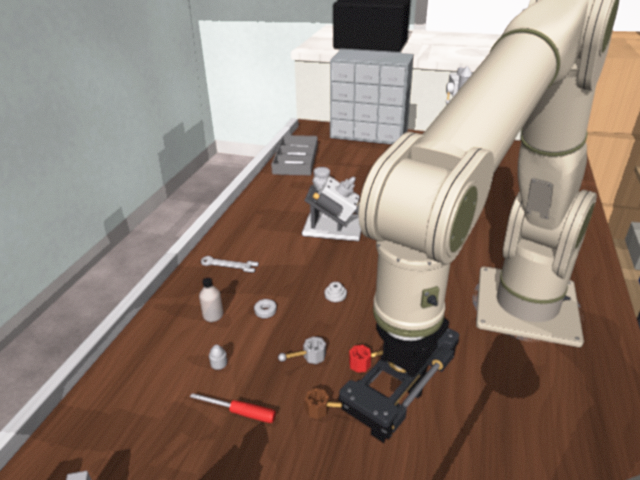

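The candidates for feed_lever are a steel one (top 229,273; side 315,350), a brown one (top 184,288; side 317,402) and a red one (top 229,307; side 361,358). I choose the steel one with the brass arm and ball at top 211,254. The drill is the grey one at top 405,245, not the orange one at 425,340.

Run:
```python
from h import *
np.set_printoptions(precision=4,suppress=True)
T=eyes.camera('top');S=eyes.camera('side')
def c(p,x,y,w=50,h=37): return cv2.resize(p['image'][y-h//2:y-h//2+h,x-w//2:x-w//2+w],(400,296),interpolation=cv2.INTER_CUBIC)
im=np.vstack([np.hstack([c(T,220,264),c(T,402,245,64,48)]),np.hstack([c(S,300,350,64,48),c(S,335,200,80,60)])])
cv2.imwrite('pics/c1.png',im[:,:,::-1])
def nm(p,l,xy,R=25):
    return [(np.round(d['xy'],1).tolist(),round(d['p'],2)) for d in eyes.landmark_of(p,l) if np.hypot(*(np.array(d['xy'])-xy))<R]
for l,t,s in(('feed_lever',(229,273),(315,355)),('ball',(211,253),(282,356)),('seat',(405,248),(345,185)),('nose',(405,250),(350,178)),('drill',(400,245),(335,229))):
    print(l,nm(T,l,t),nm(S,l,s))
    for d in eyes.regions_of(T,l)[:3]: print('  T',d['xy'],d['region'].sum(),round(d['p'],2))
    for d in eyes.regions_of(S,l)[:3]: print('  S',d['xy'],d['region'].sum(),round(d['p'],2))
```

```text
feed_lever [([229.8, 277.0], 0.53)] [([312.9, 358.3], 0.83)]
  T [182.6, 289.3] 283 0.81
  T [232.2, 308.0] 284 0.76
  T [225.2, 272.5] 253 0.58
  S [359.7, 357.9] 530 0.76
  S [313.8, 354.8] 568 0.66
  S [319.9, 405.2] 650 0.63
ball [] [([282.0, 355.4], 0.75)]
  T [184.3, 290.3] 272 0.78
  T [263.1, 220.6] 168 0.71
  T [224.1, 268.9] 159 0.64
  S [312.6, 352.9] 561 0.82
  S [315.7, 404.5] 657 0.79
  S [359.1, 358.1] 573 0.74
seat [([406.2, 250.7], 0.78)] [([344.8, 184.5], 0.72)]
  T [402.3, 248.2] 214 0.6
  T [436.6, 348.3] 216 0.59
  S [345.0, 187.7] 211 0.6
nose [([412.7, 259.0], 0.47), ([399.3, 247.5], 0.22)] [([350.0, 178.1], 0.48)]
  T [407.8, 247.8] 174 0.7
  T [440.0, 346.2] 258 0.59
  T [296.4, 271.2] 215 0.3
  S [345.1, 187.6] 201 0.47
drill [([397.8, 246.2], 0.85)] [([337.7, 226.8], 0.6)]
  T [426.0, 336.7] 2759 0.9
  T [399.9, 241.0] 2780 0.71
  T [296.1, 272.6] 220 0.49
  S [332.6, 210.2] 2970 0.78
```

View pics/c1.png

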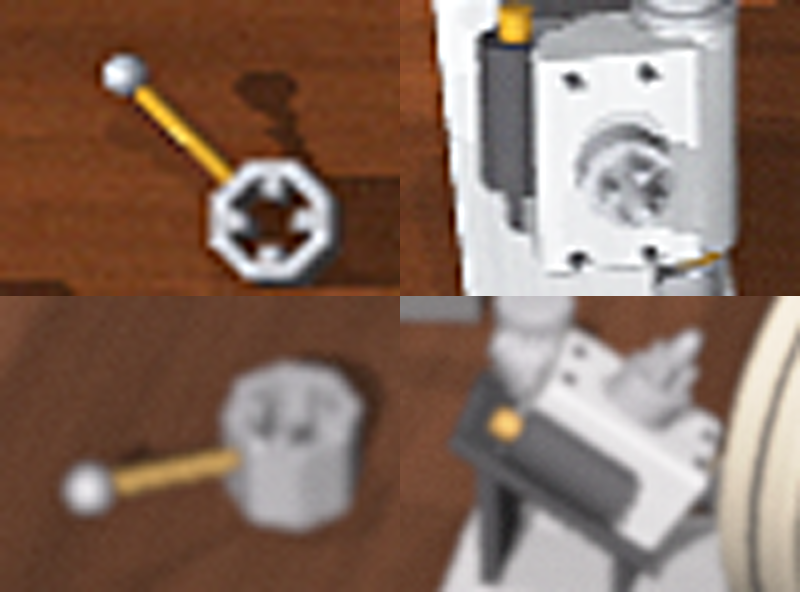

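The crops confirm the choice: the steel hub is at top (228.6,273) with its ball at (210.2,255), and the grey drill's keyed shaft shows near top (407,250) and side (352,180). Next I fit both poses and overlay them.

```bash
cat >> h.py <<'E'
a33=np.radians(33)
def drillT(q): # x,y,yaw
    R=Ro.from_euler('z',q[2]).as_matrix(); return R,np.array([q[0],q[1],0])
def seatpose(q,phi=0):
    R,t=drillT(q); z=np.array([-np.sin(a33),0,np.cos(a33)]); y=np.array([0,1,0.]); x=np.cross(y,z)
    A=R@np.c_[x,y,z]@Ro.from_euler('z',phi).as_matrix(); return A,R@[-.028,0,.142]+t
def circ(A,o,rad,h,n=60):
    th=np.linspace(0,2*np.pi,n); return o+(A@np.c_[rad*np.cos(th),rad*np.sin(th),0*th+h].T).T
def keys(A,o,h=.018):
    out=[]
    for k in range(4):
        B=A@Ro.from_euler('z',k*np.pi/2).as_matrix()
        out.append(o+(B@np.array([[.008,.0032,h],[.0145,.0032,h],[.0145,-.0032,h],[.008,-.0032,h]]).T).T)
    return out
def crop(p,x,y,w,h,lines,S=8,col=(255,0,0)):
    im=cv2.resize(p['image'][y:y+h,x:x+w],(w*S,h*S),interpolation=cv2.INTER_CUBIC)
    for L in lines:
        q=((proj(p,L)-[x,y]+.5)*S-.5); cv2.polylines(im,[np.round(q*16).astype(int).reshape(-1,1,2)],False,col,1,cv2.LINE_AA,4)
    return im
E
cat > fit.py <<'E'
from h import *
from scipy.optimize import least_squares
np.set_printoptions(precision=4,suppress=True)
T=eyes.camera('top');S=eyes.camera('side')
# lever
h=atz(T,(228.6,273.1),.034); b,e=tri((T,(210.2,254.9)),(S,(281.7,356.9))); bt=atz(T,(210.2,254.9),.038)
hs=atz(S,(313.4,358.4),0)
print('hub top',h,'hub side net',hs,'ball tri',b,e,'ball T',bt)
for u,v in((h,bt),(h,b),(hs,atz(S,(281.7,356.9),.038))): d=(v-u)[:2]; print('len',np.linalg.norm(d),'yaw',np.degrees(np.arctan2(d[1],d[0])))
def res(q):
    A,o=seatpose(q); R,t=drillT(q); n=o+A[:,2]*.036
    return np.r_[proj(T,o)[0]-(405.9,250),proj(S,o)[0]-(345,185),proj(S,n)[0]-(352.5,177.8),proj(T,t)[0]-(397.8,245.4),proj(S,t)[0]-(336.6,228)]
f=least_squares(res,[.55,-.25,0],loss='soft_l1');q=f.x;print('drill',q[:2],np.degrees(q[2]),res(q).round(1))
A,o=seatpose(q);R,t=drillT(q)
base=t+(R@np.array([[-.075,-.065,.012],[.095,-.065,.012],[.095,.065,.012],[-.075,.065,.012],[-.075,-.065,.012]]).T).T
L=[base,circ(A,o,.0215,0),circ(A,o,.004,.036),circ(A,o,.008,.026)]
im=np.hstack([cv2.resize(crop(T,370,205,66,76,L),(400,460)),cv2.resize(crop(S,300,165,66,76,L),(400,460))])
cv2.imwrite('pics/c2.png',im[:,:,::-1])
E
python3 fit.py
```

```text
hub top [0.4533 0.302  0.034 ] hub side net [ 0.4523  0.3142 -0.    ] ball tri [0.5077 0.3602 0.036 ] [np.float64(0.01689784436044872), np.float64(0.02425418296358566)] ball T [0.5075 0.3598 0.038 ]
len 0.07921622990661474 yaw 46.854281934148034
len 0.07967474092392356 yaw 46.92509128924419
len 0.0724720620004542 yaw 41.144809369491185
drill [ 0.5451 -0.2142] 9.098999389326199 [-0.3 -0.7  0.5  1.  -0.  -0.7 -0.   2.4 -0.9 -1.4]
```

View pics/c2.png

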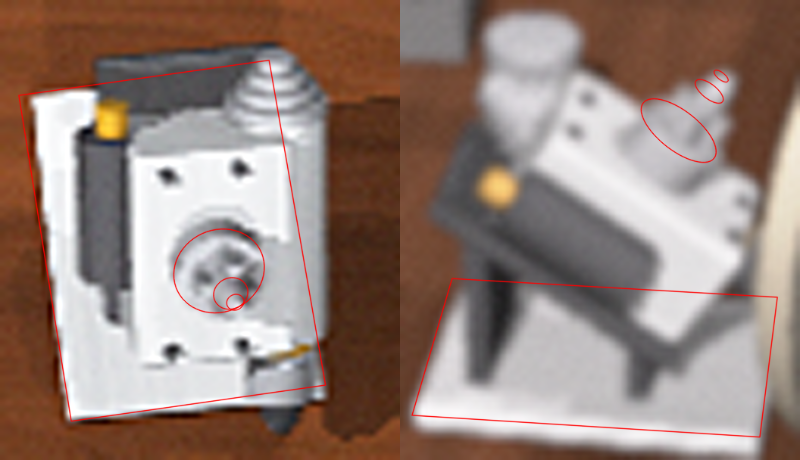

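```bash
cat > fit2.py <<'E'
from h import *
from scipy.optimize import least_squares
np.set_printoptions(precision=4,suppress=True)
T=eyes.camera('top');S=eyes.camera('side')
def res(q):
    A,o=seatpose(q); R,t=drillT(q); n=o+A[:,2]*.036
    c=lambda x,y:t+R@[x,y,.012]
    return np.r_[proj(T,o)[0]-(405.9,250),proj(S,o)[0]-(345,185),proj(S,n)[0]-(353.5,177.5),proj(T,c(.095,.065))[0]-(374.6,220.2),proj(T,c(-.075,.065))[0]-(380.7,273.5),proj(S,c(.095,.065))[0]-(302,232.5)]
f=least_squares(res,[.55,-.25,0],loss='soft_l1');q=f.x;print('drill',q,np.degrees(q[2]),res(q).round(1))
A,o=seatpose(q);R,t=drillT(q);print('seat',o,'z',A[:,2])
L=[circ(A,o,.0215,0),circ(A,o,.004,.036),circ(A,o,.008,.026)]
def two(L): return [crop(T,392,233,32,34,L,12),crop(S,332,168,34,34,L,12)]
im=np.vstack([np.hstack(two([])),np.hstack(two(L))]);im=cv2.resize(im,(580,597),interpolation=cv2.INTER_AREA)
cv2.imwrite('pics/c3.png',im[:,:,::-1])
E
python3 fit2.py
```

```text
drill [ 0.5435 -0.2162  0.1206] 6.909196969706505 [ 0.1 -0.1  1.2  1.  -0.4 -0.4 -0.3 -0.3  0.2  0.4 -0.4 -0.4]
seat [ 0.5157 -0.2196  0.142 ] z [-0.5407 -0.0655  0.8387]
```

View pics/c3.png

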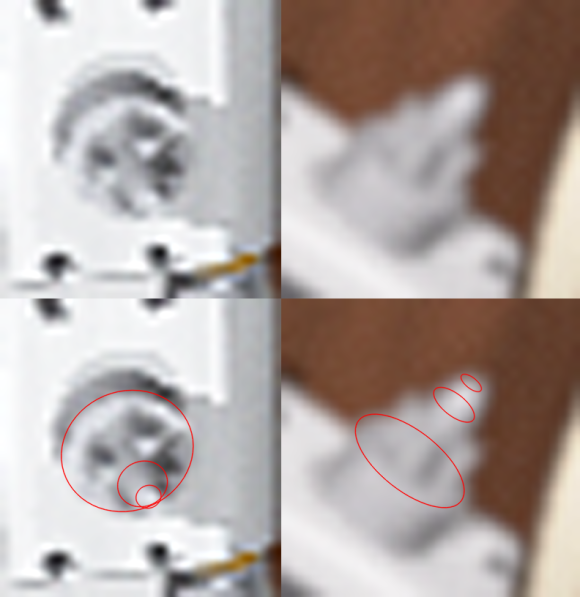

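```bash
cat > phi.py <<'E'
from h import *
q=[.5435,-.2162,.1206]
T=eyes.camera('top');ims=[T['image'].astype(float)]
for i in range(3): ims.append(eyes.camera('top')['image'].astype(float))
g=np.mean(ims,0).mean(2).astype(np.float32)
A,o=seatpose(q)
th=np.radians(np.arange(0,360,2))
for dx in(-.002,0,.002):
  for dy in(-.002,0,.002):
    c=0
    for rad in(.010,.0115,.013):
        P=o+(A@np.c_[rad*np.cos(th)+dx,rad*np.sin(th)+dy,0*th+.018].T).T
        uv=proj(T,P).astype(np.float32); v=cv2.remap(g,uv[:,0].copy(),uv[:,1].copy(),cv2.INTER_CUBIC).ravel()
        c+=np.mean((v-v.mean())*np.exp(4j*th))
    print(dx,dy,'phi',round(np.degrees(np.angle(c))/4,1),'amp',round(abs(c),1))
def rect(phi=None):
    n=300; s=.05/n; X,Y=np.meshgrid((np.arange(n)-n/2)*s,(np.arange(n)-n/2)*s)
    P=o+(A@np.c_[X.ravel(),Y.ravel(),0*X.ravel()+.018].T).T
    uv=proj(T,P).astype(np.float32).reshape(n,n,2); im=cv2.remap(g,uv,None,cv2.INTER_CUBIC); im=np.clip(im,0,255).astype(np.uint8)
    return im
a=rect();L=[]
cv2.imwrite('pics/c4.png',cv2.resize(a,(500,500)))
E
python3 phi.py
```

```text
-0.002 -0.002 phi -2.9 amp 36.1
-0.002 0 phi -5.4 amp 24.8
-0.002 0.002 phi -21.2 amp 11.2
0 -0.002 phi 1.7 amp 35.0
0 0 phi 6.2 amp 20.9
0 0.002 phi 33.6 amp 12.5
0.002 -0.002 phi 9.7 amp 26.4
0.002 0 phi 19.0 amp 32.6
0.002 0.002 phi 28.5 amp 38.4
```

View pics/c4.png

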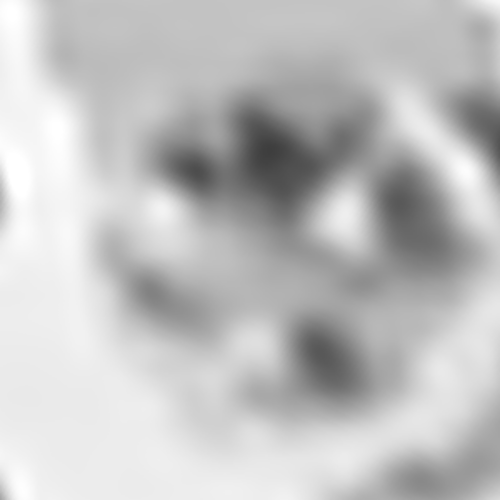

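```bash
cat > ren.py <<'E'
from h import *
q=[.5435,-.2162,.1206]
T=eyes.camera('top');S=eyes.camera('side')
# sun from the lever ball's shadow
sh=atz(T,(227.6,257.4),0); ball=np.array([.5076,.360,.038]); sun=ball-sh; sun/=np.linalg.norm(sun); print('sun',sun.round(3))
def sdf(P,phi):
    x,y,z=P.T; rr=np.hypot(x,y)
    cyl=lambda R,a,b: np.maximum(rr-R,np.maximum(a-z,z-b))
    d=np.minimum(cyl(.0215,-.022,0),cyl(.008,-.001,.026))
    d=np.minimum(d,np.maximum(np.maximum((rr-.008+(z-.026)*.4)*.928,.025-z),z-.036))
    c,s=np.cos(phi),np.sin(phi);u=np.abs(c*x+s*y);v=np.abs(-s*x+c*y)
    for a,b in((u,v),(v,u)): d=np.minimum(d,np.maximum(np.maximum(b-.0032,rr-.0145),np.maximum(-z-.001,z-.018)))
    return np.minimum(d,z+.022)
def march(P,D,phi,n,t0=0):
    t=np.full(len(P),float(t0)); m=np.full(len(P),9.)
    for _ in range(n):
        d=sdf(P+t[:,None]*D,phi); t+=np.maximum(d,0) if n>60 else np.maximum(d,.0003); m=np.minimum(m,d)
    return t,m
def render(p,box,phi,ss=4):
    x,y,w,h=box;A,o=seatpose(q)
    U,V=np.meshgrid(x-.5+(np.arange(w*ss)+.5)/ss,y-.5+(np.arange(h*ss)+.5)/ss)
    C=-p['R'].T@p['t'];D=(np.c_[U.ravel(),V.ravel(),np.ones(U.size)]@np.linalg.inv(p['mtx']).T)@p['R'];D/=np.linalg.norm(D,axis=1)[:,None]
    D=D@A;C0=(C-o)@A;t0=np.linalg.norm(C0)-.08
    P0=C0+D*t0; t,_=march(P0,D,phi,70); P=P0+t[:,None]*D
    e=3e-5;N=np.stack([sdf(P+e*np.eye(3)[k],phi)-sdf(P-e*np.eye(3)[k],phi) for k in range(3)],1);N/=np.linalg.norm(N,axis=1)[:,None]+1e-12
    s=sun@A; _,m=march(P+N*2e-4,np.tile(s,(len(P),1)),phi,55)
    lit=(m>1e-5)*np.maximum(N@s,0)
    head=(P[:,2]<-.0215)*1.
    F=np.stack([np.ones(len(P)),lit,N[:,0],N[:,1],N[:,2],head],1)
    return F.reshape(h*ss,w*ss,-1)
def fit(p,box,tgt,phis,ss=4,M=2):
    x,y,w,h=box;big=(x-M,y-M,w+2*M,h+2*M);out=[]
    for ph in phis:
        F=render(p,big,np.radians(ph),ss);best=(1e9,)
        for sv in range(0,2*M*ss+1,2):
            for su in range(0,2*M*ss+1,2):
                G=F[sv:sv+h*ss,su:su+w*ss]; G=cv2.GaussianBlur(G,(0,0),ss*.4)
                G=G.reshape(h,ss,w,ss,-1).mean((1,3)).reshape(h*w,-1)
                c,*_=np.linalg.lstsq(G,tgt.ravel(),rcond=None); e=np.sqrt(np.mean((G@c-tgt.ravel())**2))
                if e<best[0]: best=(e,ph,M-su/ss,M-sv/ss,(G@c).reshape(h,w),c)
        out.append(best)
    return out
if __name__=='__main__':
    boxes=[(T,(396,236,20,24)),(S,(334,175,22,22))]; row=[]
    for p,b in boxes:
        x,y,w,h=b;g=p['image'][y:y+h,x:x+w].mean(2)
        o=fit(p,b,g,range(0,90,5)); o2=sorted(o,key=lambda a:a[0])
        print([(a[1],round(a[0],1)) for a in o]); print('best',[(a[1],a[2],a[3],round(a[0],2)) for a in o2[:4]],o2[0][5].round(0))
        row.append(np.hstack([cv2.resize(np.clip(k,0,255).astype(np.uint8),(260,290),interpolation=cv2.INTER_CUBIC) for k in (g,o2[0][4],o2[-1][4])]))
    cv2.imwrite('pics/c5.png',np.vstack(row))
E
time python3 ren.py
```

```text
sun [0.024 0.775 0.631]
[(0, np.float64(15.8)), (5, np.float64(17.7)), (10, np.float64(19.4)), (15, np.float64(20.8)), (20, np.float64(21.8)), (25, np.float64(22.5)), (30, np.float64(22.8)), (35, np.float64(22.8)), (40, np.float64(22.6)), (45, np.float64(22.0)), (50, np.float64(21.2)), (55, np.float64(19.8)), (60, np.float64(18.0)), (65, np.float64(16.0)), (70, np.float64(14.3)), (75, np.float64(13.3)), (80, np.float64(13.1)), (85, np.float64(14.3))]
best [(80, 0.5, 0.5, np.float64(13.15)), (75, 0.0, 0.5, np.float64(13.33)), (70, 0.0, 0.5, np.float64(14.27)), (85, 0.5, 0.5, np.float64(14.28))] [ 49. 100.  26.  14. 115.  30.]
[(0, np.float64(41.3)), (5, np.float64(41.3)), (10, np.float64(41.3)), (15, np.float64(41.3)), (20, np.float64(41.2)), (25, np.float64(41.3)), (30, np.float64(41.3)), (35, np.float64(41.4)), (40, np.float64(41.5)), (45, np.float64(41.6)), (50, np.float64(41.7)), (55, np.float64(41.7)), (60, np.float64(41.7)), (65, np.float64(41.7)), (70, np.float64(41.6)), (75, np.float64(41.5)), (80, np.float64(41.4)), (85, np.float64(41.4))]
best [(20, -2.0, 2.0, np.float64(41.24)), (25, -2.0, 2.0, np.float64(41.26)), (15, -2.0, 2.0, np.float64(41.27)), (5, -2.0, 2.0, np.float64(41.3))] [153. -15.  41.  55.  34. -50.]
real	0m11.427s
user	0m8.614s
sys	0m0.221s
```

```bash
cat > r2.py <<'E'
import ren; from ren import *
b=(396,236,20,24);x,y,w,h=b;g=T['image'][y:y+h,x:x+w].mean(2); s0=ren.sun; R=[]
for az in(-12,-6,0,6,12,18):
    for el in(-6,0,8):
        a0=np.arctan2(s0[1],s0[0])+np.radians(az);e0=np.arcsin(s0[2])+np.radians(el)
        ren.sun=np.array([np.cos(e0)*np.cos(a0),np.cos(e0)*np.sin(a0),np.sin(e0)])
        a=min(fit(T,b,g,range(66,91,3)),key=lambda a:a[0]); R.append((round(a[0],2),az,el,a[1],a[2],a[3],a[4]))
R.sort(key=lambda a:a[0])
for a in R[:8]: print(a[:6])
cv2.imwrite('pics/c5.png',np.hstack([cv2.resize(np.clip(k,0,255).astype(np.uint8),(400,480),interpolation=cv2.INTER_CUBIC) for k in(g,R[0][6])]))
E
python3 r2.py
```

```text
sun [0.024 0.775 0.631]
(np.float64(13.06), 0, 0, 78, 0.5, 0.5)
(np.float64(13.07), 6, 8, 78, 0.5, 0.5)
(np.float64(13.21), 6, 0, 78, 0.0, 0.5)
(np.float64(13.24), 0, -6, 78, 0.0, 0.5)
(np.float64(13.33), -6, -6, 78, 0.5, 0.5)
(np.float64(13.45), 12, 8, 78, 0.0, 0.5)
(np.float64(13.92), 0, 8, 78, 0.5, 0.5)
(np.float64(13.97), -6, 0, 78, 0.5, 0.5)
```

View pics/c5.png

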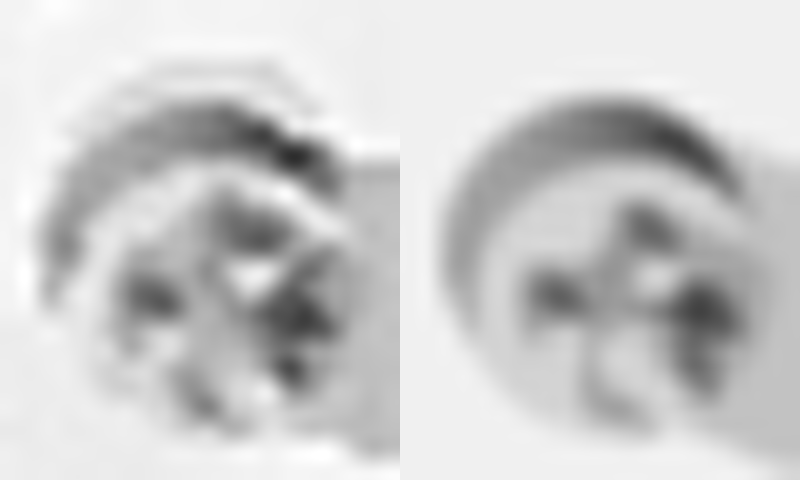

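The render (right) matches the shaft crop (left) well, so the keys sit at 78° ≡ −12° in the seat frame. Next I check the lever pose with an overlay and work out the moves.

Run:
```python
from h import *
T=eyes.camera('top');S=eyes.camera('side');yaw=np.radians(46.9);A=Ro.from_euler('z',yaw).as_matrix();o=np.array([.4533,.302,0])
oc=lambda h:o+(A@np.c_[.022/np.cos(np.pi/8)*np.cos(np.pi/8+np.arange(9)*np.pi/4),.022/np.cos(np.pi/8)*np.sin(np.pi/8+np.arange(9)*np.pi/4),np.full(9,h)].T).T
bl=o+A@[.078,0,.038]
L=[oc(0),oc(.034),circ(np.eye(3),bl,.008,0)]
cv2.imwrite('pics/c6.png',np.hstack([crop(T,200,245,42,44,L,9),crop(S,272,328,60,44,L,9)[:, :420]])[:,:,::-1])
print(proj(S,o),proj(S,bl),proj(T,bl))
```

```text
[[314.62199164 354.31715574]] [[282.32605049 355.92295694]] [[210.46882096 255.18900407]]
```

View pics/c6.png

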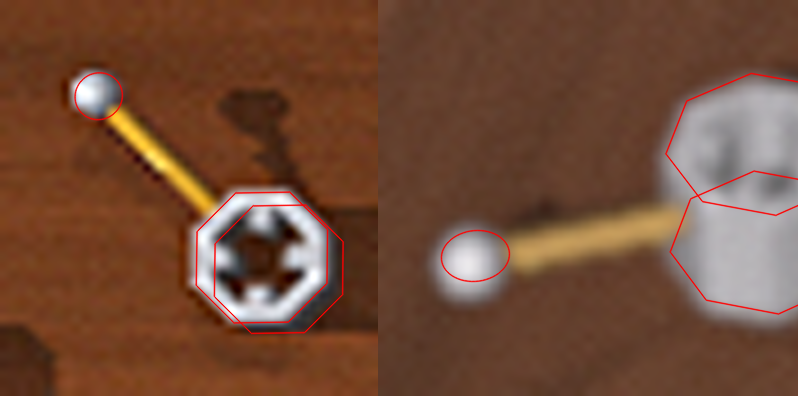

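The overlay matches the lever within about 1 px. Plan: grip with tool y along −hub y, then place it with the ball pointing to the drill's +y side. Next a helper that turns a goal pose into row numbers.

```bash
cat >> h.py <<'E'
hub=np.array([.453,.303,0]);hyaw=np.radians(46.9)
def toolR(y,z): y=np.array(y,float);z=np.array(z,float);z/=np.linalg.norm(z);y-=z*(y@z);y/=np.linalg.norm(y);return np.c_[np.cross(y,z),y,z]
hg=hyaw-np.pi/2
Rg=toolR([np.cos(hg),np.sin(hg),0],[0,0,-1])
Q=[.5435-.0014,-.2162-.0007,.1206]; PHI=np.radians(78)
As,Os=seatpose(Q,PHI)  # hub x along As x (heading ~85)
Rp=toolR(-As[:,1],-As[:,2])
def rows(pos,R,cur=None):
    s=r.read_state(); p,C=(s['ee_pos'],Ro.from_quat(s['eef_rot']).as_matrix()) if cur is None else cur
    d=C.T@(np.array(pos)-p)/.2; w=Ro.from_matrix(C.T@R).as_rotvec()/(np.pi/2)
    print('shift',d.round(3),'turn',w.round(3),'deg',np.degrees(np.linalg.norm(w))*np.pi/2*1)
    return d,w
def st():
    s=r.read_state();print('t',s['time'],'p',np.round(s['ee_pos'],4),'w',round(s['width'],4),'F',np.round(s['ft_force'],1),'M',np.round(s['torque'],2),'q',np.round(s['joint_positions'],2))
    return s
E
python3 - <<'E'
from h import *
st();rows([.453,.303,.12],Rg)
print('As',As.round(3),'Os',Os.round(4));print('Rp',Rp.round(3))
# clearance of the ball at home
print('ball home',(Os+As@[.078,0,.038]).round(3))
E
```

```text
t 3.2 p [0.2392 0.5774 0.2226] w 0.0869 F [-0.6 -0.4  0.4] M [-0.02  0.03  0.02] q [-1.2   0.33 -0.06  1.46  0.02  1.35 -0.09]
shift [-1.513 -0.859  0.513] turn [ 0.    -0.     1.229] deg 110.59382192503975
As [[ 0.055 -0.839 -0.541]
 [ 0.992  0.108 -0.066]
 [ 0.113 -0.533  0.839]] Os [ 0.5143 -0.2203  0.142 ]
Rp [[ 0.055  0.839  0.541]
 [ 0.992 -0.108  0.066]
 [ 0.113  0.533 -0.839]]
ball home [ 0.498 -0.145  0.183]
```

{"fn": "play_rows", "kwargs": {
  "motion": [
    [-0.9,-0.5,0.1,0,0,0.6,100],
    [-0.9,-0.5,0.1,0,0,0.6,100],
    [-0.9,-0.5,0.1,0,0,0.6,100],
    [-0.9,-0.5,0.1,0,0,0.6,100],
    [-0.9,-0.5,0.1,0,0,0.6,100]
  ],
  "squeeze": 40
}}

```text
time: 3.82
ee_pos: [0.3689, 0.4142, 0.2027]
eef_rot: [0.621, 0.784, 0.0, 0.0]
ft_force: [-0.1, 1.2, -1.2]
width: 0.087
```

```bash
python3 -c "
from h import *
st();rows([.453,.303,.10],Rg)"
```

```text
t 3.825 p [0.3689 0.4142 0.2027] w 0.087 F [-0.1  1.2 -1.2] M [-0.03  0.07 -0.04] q [-1.05  0.19  0.14  1.69 -0.03  1.27 -0.67]
shift [-0.637  0.282  0.514] turn [ 0.    -0.     0.626] deg 56.3031296243015
```

{"fn": "play_rows", "kwargs": {
  "motion": [
    [-0.3,0.13,0.2,0,0,0.12,100],
    [-0.637,0.282,0.514,0,0,0.626,100],
    [-0.637,0.282,0.514,0,0,0.626,100],
    [-0.637,0.282,0.514,0,0,0.626,100],
    [-0.637,0.282,0.514,0,0,0.626,100]
  ]
}}

```text
time: 4.45
ee_pos: [0.4525, 0.3052, 0.0994]
eef_rot: [0.908, 0.42, -0.0, 0.0]
ft_force: [0.3, 0.4, -0.3]
width: 0.0871
```

```bash
python3 -c "
from h import *
st();rows([.453,.303,.004],Rg)
T=eyes.camera('top');S=eyes.camera('side')
L=[hub+[0,0,.034]+np.array([[0,0,0],[.078*np.cos(hyaw),.078*np.sin(hyaw),.004]])]
cv2.imwrite('pics/c7.png',np.hstack([crop(T,190,235,66,66,L,6),crop(S,272,310,66,66,L,6)])[:,:,::-1])"
```

```text
t 4.45 p [0.4525 0.3052 0.0994] w 0.0871 F [ 0.3  0.4 -0.3] M [-0.08  0.07 -0.01] q [-0.96  0.27  0.33  1.83 -0.1   1.06 -1.3 ]
shift [-0.007  0.009  0.477] turn [-0.    0.    0.03] deg 2.743752265447116
```

View pics/c7.png

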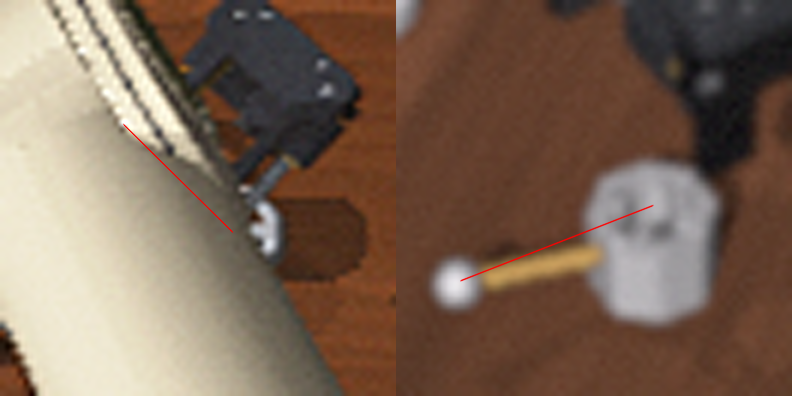

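{"fn": "play_rows", "kwargs": {
  "motion": [
    [-0.007,0.009,0.2,0,0,0.03,100],
    [-0.007,0.009,0.38,0,0,0.03,100],
    [-0.007,0.009,0.475,0,0,0.03,100],
    [-0.007,0.009,0.475,0,0,0.03,100],
    [-0.007,0.009,0.475,0,0,0.03,0]
  ]
}}

```text
time: 5.18
ee_pos: [0.4534, 0.3041, 0.0057]
eef_rot: [0.915, 0.403, 0.001, -0.0]
ft_force: [0.2, -0.3, 0.5]
width: 0.0826
```

{"fn": "play_rows", "kwargs": {
  "motion": [
    [0,0,0,0,0,0,0],
    [0,0,0,0,0,0,0],
    [0,0,0,0,0,0,0]
  ]
}}

```text
time: 5.55
ee_pos: [0.453, 0.3038, 0.0051]
eef_rot: [0.916, 0.402, 0.0, -0.0]
ft_force: [-0.2, 0.6, -0.2]
width: 0.0553
```

```bash
python3 -c "
from h import *
st();rows([.453,.303,.004],Rg)"
```

```text
t 5.55 p [0.453  0.3038 0.0051] w 0.0553 F [-0.2  0.6 -0.2] M [-0.07  0.12  0.01] q [-0.94  0.4   0.31  1.9  -0.16  0.87 -1.29]
shift [-0.003  0.003  0.005] turn [-0.    -0.     0.005] deg 0.4794440757511558
```

{"fn": "play_rows", "kwargs": {
  "motion": [
    [0,0,0,0,0,0,0],
    [0,0,0,0,0,0,0],
    [0,0,0,0,0,0,0],
    [0,0,0,0,0,0,0]
  ],
  "squeeze": 40
}}

```text
time: 6.05
ee_pos: [0.453, 0.3036, 0.0049]
eef_rot: [0.916, 0.402, 0.0, -0.0]
ft_force: [-0.5, -1.7, 3.9]
width: 0.0439
```

{"fn": "play_rows", "kwargs": {
  "motion": [
    [0,0,-0.15,0,0,0,0],
    [0,0,-0.4,0,0,0,0],
    [0,0,-0.7,0,0,0,0],
    [0,0,-1,0,0,0,0],
    [0,0,-1,0,0,0,0]
  ]
}}

```text
time: 6.68
ee_pos: [0.4546, 0.305, 0.2092]
eef_rot: [0.916, 0.402, 0.004, -0.002]
ft_force: [-1.1, 0.4, -3.1]
width: 0.0436
```

```bash
cat >> h.py <<'E'
def tcp_for(h,lat=(0,0),Rt=None,g=.0045):
    "TCP for the hub's lower face h above the seat along the axis (g: TCP above lower face)"
    return Os+As@np.array([lat[0],lat[1],h+g])
E
python3 -c "
from h import *
st();rows(tcp_for(.10),Rp); print(tcp_for(.1))
s=eyes.camera('side')
cv2.imwrite('pics/c8.png',cv2.resize(s['image'][180:420,200:520],(640,480))[:,:,::-1])"
```

```text
t 6.675 p [0.4546 0.305  0.2092] w 0.0436 F [-1.1  0.4 -3.1] M [-0.1   0.11 -0.03] q [-0.99  0.16  0.35  1.71 -0.06  1.27 -1.37]
shift [-1.946  1.814 -0.117] turn [-0.319  0.186 -0.407] deg 49.43249238181757
[ 0.45780199 -0.22711592  0.22964107]
```

View pics/c8.png

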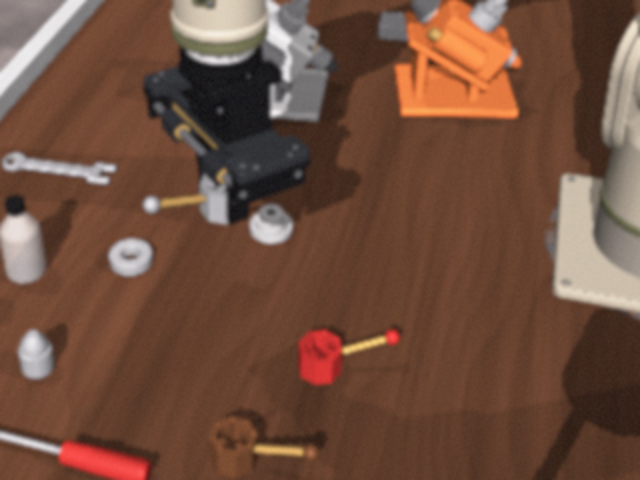

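Held and lifted: width is 44 mm and the lever hangs in the gripper at (215,200) in the crop. Moving to 100 mm above the seat along the shaft axis.

{"fn": "play_rows", "kwargs": {
  "motion": [
    [-0.3,0.28,-0.06,-0.04,0.02,-0.05,0],
    [-0.6,0.56,-0.1,-0.08,0.05,-0.1,0],
    [-0.95,0.88,-0.1,-0.12,0.07,-0.15,0],
    [-1,0.93,-0.1,-0.16,0.09,-0.2,0],
    [-1,0.93,-0.1,-0.16,0.09,-0.2,0]
  ]
}}

```text
time: 7.35
ee_pos: [0.452, 0.0274, 0.2222]
eef_rot: [0.833, 0.535, 0.113, 0.085]
ft_force: [0.4, -0.1, -2.6]
width: 0.0434
```

```bash
python3 -c "
from h import *
st();rows(tcp_for(.10),Rp)"
```

```text
t 7.35 p [0.452  0.0274 0.2222] w 0.0434 F [ 0.4 -0.1 -2.6] M [0.01 0.58 0.07] q [-0.84 -0.37  0.49  2.13  0.32  1.09 -0.89]
shift [-1.144e+00  5.610e-01 -1.000e-03] turn [-0.164  0.102 -0.205] deg 25.30654234586648
```

{"fn": "play_rows", "kwargs": {
  "motion": [
    [-0.3,0.15,0,-0.04,0.03,-0.05,0],
    [-0.6,0.3,0,-0.08,0.05,-0.1,0],
    [-0.9,0.44,0,-0.12,0.08,-0.15,0],
    [-1,0.49,0,-0.164,0.102,-0.205,0],
    [-1,0.49,0,-0.164,0.102,-0.205,0]
  ]
}}

```text
time: 7.98
ee_pos: [0.4578, -0.1936, 0.2285]
eef_rot: [0.707, 0.647, 0.232, 0.166]
ft_force: [-0.6, 0.7, -2.8]
width: 0.0438
```

```bash
python3 -c "
from h import *
st();rows(tcp_for(.07),Rp)"
```

```text
t 7.975 p [ 0.4578 -0.1936  0.2285] w 0.0438 F [-0.6  0.7 -2.8] M [-0.21  0.99  0.02] q [-0.35 -0.48  0.71  2.22  0.06  0.78  0.27]
shift [-0.166  0.021  0.134] turn [ 0.001 -0.     0.001] deg 0.09485791535702301
```

{"fn": "play_rows", "kwargs": {
  "motion": [
    [-0.166,0.021,0.06,0,0,0,0],
    [-0.166,0.021,0.134,0,0,0,0],
    [-0.166,0.021,0.134,0,0,0,0],
    [-0.166,0.021,0.134,0,0,0,0]
  ]
}}

```text
time: 8.48
ee_pos: [0.4753, -0.2229, 0.2064]
eef_rot: [0.706, 0.648, 0.232, 0.165]
ft_force: [0.5, 0.2, -3.1]
width: 0.0439
```

```bash
python3 -c "
from h import *
st();rows(tcp_for(.045),Rp)
T=eyes.camera('top');S=eyes.camera('side')
for h in (.07,):
  o=Os+As[:,2]*h
  oc=lambda z:circ(As@Ro.from_euler('z',np.pi/8).as_matrix(),o,.022/np.cos(np.pi/8),z,9)
  L=[oc(0),oc(.034),circ(As,o+As@[.078,0,.038],.008,0),circ(As,Os,.004,.036),circ(As,Os,.0215,0)]
cv2.imwrite('pics/c9.png',np.hstack([crop(T,370,205,56,66,L,7),crop(S,310,150,56,66,L,7)])[:,:,::-1])"
```

```text
t 8.475 p [ 0.4753 -0.2229  0.2064] w 0.0439 F [ 0.5  0.2 -3.1] M [-0.18  0.97 -0.03] q [-0.45 -0.41  0.89  2.19  0.    0.72  0.38]
shift [-0.013 -0.009  0.129] turn [ 0.001 -0.001  0.001] deg 0.16903408401849174
```

View pics/c9.png

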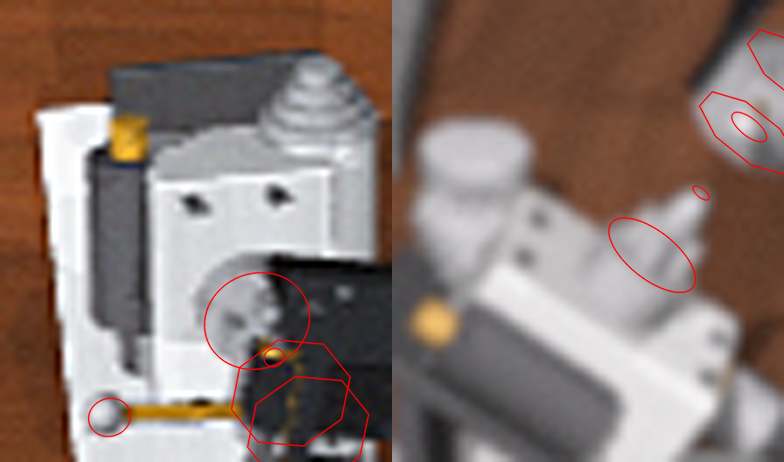

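The overlay agrees with the tip (side 697,195) and the ball (top 107,411) within about 1 px. Sliding down in steps while watching the force.

{"fn": "play_rows", "kwargs": {
  "motion": [
    [-0.013,-0.009,0.06,0,0,0,0],
    [-0.013,-0.009,0.129,0,0,0,0],
    [-0.013,-0.009,0.19,0,0,0,0],
    [-0.013,-0.009,0.21,0,0,0,0],
    [-0.013,-0.009,0.21,0,0,0,0]
  ]
}}

```text
time: 9.2
ee_pos: [0.4969, -0.2231, 0.1709]
eef_rot: [0.706, 0.648, 0.232, 0.166]
ft_force: [-0.0, -0.1, -3.6]
width: 0.0437
```

```bash
cat >> h.py <<'E'
def chk():
    s=st(); d=As.T@(s['ee_pos']-Os); C=Ro.from_quat(s['eef_rot']).as_matrix()
    print('lat mm',(d[:2]*1e3).round(1),'h mm',round((d[2]-.0049)*1e3,1),'F seat',(As.T@s['ft_force']).round(1),'M tool',(C.T@s['torque']).round(2),'yaw err',np.degrees(Ro.from_matrix(Rp.T@C).as_rotvec()).round(1))
E
python3 -c "
from h import *
chk();rows(tcp_for(.02),Rp)"
```

```text
t 9.2 p [ 0.4969 -0.2231  0.1709] w 0.0437 F [-0.  -0.1 -3.6] M [-0.22  1.06  0.01] q [-0.59 -0.33  1.04  2.21 -0.07  0.62  0.46]
lat mm [-0.5 -1.1] h mm 28.9 F seat [-0.5  1.9 -3. ] M tool [ 1.04 -0.29 -0.06] yaw err [-0.2  0.1 -0.1]
shift [ 0.002 -0.006  0.046] turn [ 0.002 -0.001  0.001] deg 0.2106415801511429
```

{"fn": "play_rows", "kwargs": {
  "motion": [
    [0.002,-0.006,0.03,0,0,0,0],
    [0.002,-0.006,0.05,0,0,0,0],
    [0.002,-0.006,0.065,0,0,0,0],
    [0.002,-0.006,0.065,0,0,0,0]
  ]
}}

```text
time: 9.7
ee_pos: [0.5031, -0.2217, 0.1591]
eef_rot: [0.707, 0.648, 0.232, 0.166]
ft_force: [-1.1, -0.8, -3.3]
width: 0.0437
```

```bash
python3 -c "
from h import *
chk()"
```

```text
t 9.7 p [ 0.5031 -0.2217  0.1591] w 0.0437 F [-1.1 -0.8 -3.3] M [-0.2   1.03 -0.01] q [-0.64 -0.3   1.1   2.21 -0.1   0.59  0.49]
lat mm [-0.1  0.2] h mm 15.6 F seat [-1.2  2.6 -2.1] M tool [ 1.01 -0.28 -0.03] yaw err [-0.2  0.1 -0.1]
```

{"fn": "play_rows", "kwargs": {
  "motion": [
    [0,0,0.02,0,0,0,0],
    [0,0,0.04,0,0,0,0],
    [0,0,0.04,0,0,0,0]
  ]
}}

```text
time: 10.07
ee_pos: [0.5074, -0.2212, 0.1523]
eef_rot: [0.707, 0.648, 0.232, 0.166]
ft_force: [0.9, 0.2, -3.1]
width: 0.0436
```

```bash
python3 -c "
from h import *
chk()"
```

```text
t 10.075 p [ 0.5074 -0.2212  0.1523] w 0.0436 F [ 0.9  0.2 -3.1] M [-0.21  1.03 -0.  ] q [-0.69 -0.29  1.15  2.21 -0.13  0.57  0.51]
lat mm [-0.1  0.2] h mm 7.5 F seat [-0.1  0.9 -3.1] M tool [ 1.01 -0.29 -0.04] yaw err [-0.1  0.1 -0.1]
```

Engaged at first try; continuing to the collar.

{"fn": "play_rows", "kwargs": {
  "motion": [
    [0,0,0.015,0,0,0,0],
    [0,0,0.028,0,0,0,0],
    [0,0,0.032,0,0,0,0]
  ]
}}

```text
time: 10.45
ee_pos: [0.5109, -0.2208, 0.147]
eef_rot: [0.707, 0.648, 0.232, 0.166]
ft_force: [0.3, 0.4, -2.9]
width: 0.0437
```

```bash
python3 -c "
from h import *
chk()"
```

```text
t 10.45 p [ 0.5109 -0.2208  0.147 ] w 0.0437 F [ 0.3  0.4 -2.9] M [-0.26  1.04  0.01] q [-0.72 -0.27  1.19  2.21 -0.14  0.56  0.53]
lat mm [-0.2  0.1] h mm 1.2 F seat [ 0.   1.3 -2.6] M tool [ 1.02 -0.32 -0.07] yaw err [-0.2  0.1 -0.1]
```

{"fn": "play_rows", "kwargs": {
  "motion": [
    [0,0,0.006,0,0,0,0],
    [0,0,0.012,0,0,0,0],
    [0,0,0.012,0,0,0,0]
  ]
}}

```text
time: 10.82
ee_pos: [0.5121, -0.2208, 0.1454]
eef_rot: [0.707, 0.647, 0.233, 0.166]
ft_force: [-12.7, 2.7, 10.0]
width: 0.0437
```

```bash
python3 -c "
from h import *
chk()"
```

```text
t 10.825 p [ 0.5121 -0.2208  0.1454] w 0.0437 F [-12.7   2.7  10. ] M [0.26 1.74 0.36] q [-0.74 -0.27  1.2   2.21 -0.15  0.56  0.54]
lat mm [-0.2 -0. ] h mm -0.8 F seat [ 3.1  5.6 15.1] M tool [ 1.78  0.22 -0.04] yaw err [-0.2  0.1 -0.1]
```

Firm contact (about 18 N along the axis) at h ≈ −0.8 mm, so it is on the collar. Releasing.

{"fn": "play_rows", "kwargs": {
  "motion": [
    [0,0,0,0,0,0,20],
    [0,0,0,0,0,0,100],
    [0,0,0,0,0,0,100],
    [0,0,0,0,0,0,100],
    [0,0,0,0,0,0,100]
  ]
}}

```text
time: 11.45
ee_pos: [0.5123, -0.2208, 0.1453]
eef_rot: [0.707, 0.647, 0.232, 0.166]
ft_force: [0.4, 0.2, -0.1]
width: 0.0758
```

```bash
python3 -c "
from h import *
chk()"
```

```text
t 11.45 p [ 0.5123 -0.2208  0.1453] w 0.0758 F [ 0.4  0.2 -0.1] M [-0.13  0.66 -0.04] q [-0.74 -0.27  1.2   2.21 -0.15  0.55  0.54]
lat mm [-0.3 -0.1] h mm -1.0 F seat [ 0.3 -0.2 -0.3] M tool [ 0.65 -0.2   0.  ] yaw err [-0.2  0.1 -0.1]
```

{"fn": "play_rows", "kwargs": {
  "motion": [
    [0,0,0,0,0,0,100],
    [0,0,-0.15,0,0,0,100],
    [0,0,-0.35,0,0,0,100],
    [0,0,-0.5,0,0,0,100],
    [0,0,-0.5,0,0,0,100]
  ]
}}

```text
time: 12.08
ee_pos: [0.4579, -0.2286, 0.2308]
eef_rot: [0.707, 0.646, 0.233, 0.168]
ft_force: [-0.1, -0.4, -1.0]
width: 0.087
```

{"fn": "play_rows", "kwargs": {
  "motion": [
    [0.3,0,0,0,0,0,100],
    [0.6,0,-0.03,0,0,0,100],
    [0.9,0,-0.03,0,0,0,100],
    [0.9,0,-0.03,0,0,0,100]
  ]
}}

```text
time: 12.58
ee_pos: [0.4644, -0.0447, 0.2534]
eef_rot: [0.704, 0.651, 0.232, 0.166]
ft_force: [0.0, -1.9, -0.7]
width: 0.0868
```

```bash
python3 -c "
from h import *
st()
T=eyes.camera('top');S=eyes.camera('side')
B=As@Ro.from_euler('z',np.pi/8).as_matrix(); R8=.022/np.cos(np.pi/8)
L=[circ(B,Os,R8,0,9),circ(B,Os,R8,.034,9),circ(As,Os+As@[.078,0,.038],.008,0),circ(As,Os,.004,.036)]
cv2.imwrite('pics/c10.png',np.vstack([np.hstack([crop(T,375,215,56,42,l,7),crop(S,315,155,56,42,l,7)]) for l in ([],L)])[:,:,::-1])
for l in('ball','feed_lever','nose'):
  for p in(T,S): print(l,[(np.round(d['xy'],1).tolist(),round(d['p'],2)) for d in eyes.landmark_of(p,l)][:4])
print(proj(T,Os+As@[.078,0,.038]),proj(S,Os+As@[.078,0,.038]))"
```

```text
t 12.575 p [ 0.4644 -0.0447  0.2534] w 0.0868 F [ 0.  -1.9 -0.7] M [-0.25  0.75 -0.06] q [-0.11 -0.48  0.14  2.27 -0.03  0.78 -0.03]
ball [([382.1, 251.6], 0.81), ([237.5, 330.6], 0.73), ([181.2, 313.0], 0.49), ([471.7, 212.3], 0.44)]
ball [([355.4, 405.2], 0.91), ([395.6, 349.7], 0.83), ([344.6, 188.5], 0.74)]
feed_lever [([405.4, 251.0], 0.85), ([185.5, 285.7], 0.74), ([227.8, 308.3], 0.7)]
feed_lever [([361.1, 365.0], 0.96), ([346.3, 187.0], 0.7), ([353.6, 176.0], 0.7), ([315.8, 408.6], 0.68)]
nose [([408.2, 257.3], 0.52), ([397.7, 246.8], 0.42)]
nose [([453.2, 175.4], 0.81), ([350.6, 177.6], 0.67)]
[[381.27523084 253.40901322]] [[345.95305381 186.16259713]]
```

View pics/c10.png

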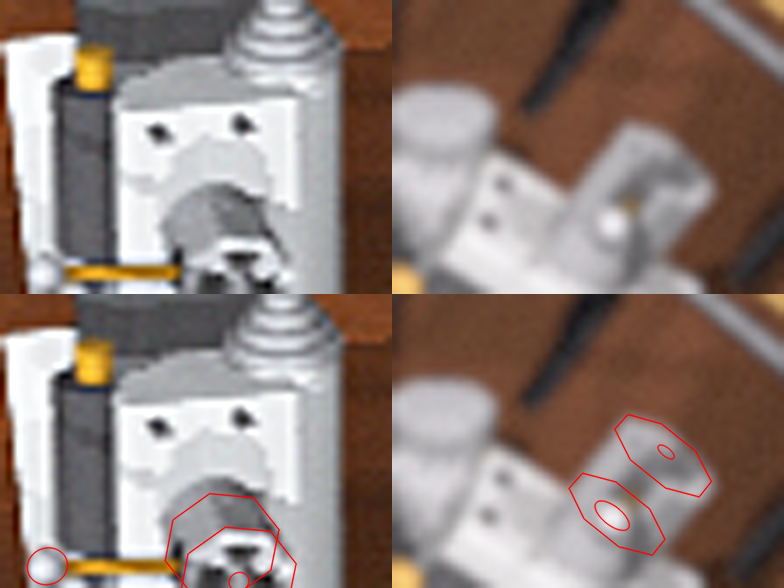

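```bash
python3 -c "
from h import *
job.close_job(); st()"
```

```text
the job is handed in; nothing more can be done
the job is handed in; nothing more can be done
```

The steel feed lever is back on the grey drill's shaft, seated on the collar and released, and I have handed the job in. No verdict was reported.

- **What I did:** I gripped the hub on its free flats and carried it over with the tool tilted 33°. The keys were at about 78° in the seat frame, found by matching a rendered shaft to the top picture, so I turned the hub to that angle. It slid over the keys on the first try, and the brass arm and ball now point to the robot's left (the drill's +y side).
- **Seating:** there was no resistance past the key height. Firm contact came at about 0.8 mm below the estimated collar height, with about 18 N along the axis. After opening, the force dropped to zero and I drew the arm back clear.
- **Last pictures:** in both cameras the hub and ball lie within 1–2 pixels (2–5 mm) of the predicted home pose. The pictures alone cannot show a sub-millimetre gap, so the claim that it is fully home rests on the force and depth reading.
- **Time:** about 13 s of the 38 s were used. I did not knowingly touch any other part, but I did not compare their positions afterwards.
- **Disagreements:** some network readings for other features were off or low-confidence (for example, the shaft tip in the top view). I relied on my own fits and overlays instead.

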